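# Release the meter board's snap hooks with the measuring tweezers

### The arm

A 7-joint arm with a two-finger parallel gripper is mounted at the origin on the work surface. World frame = base frame: x ahead of the robot, y to its left, z up, the work surface at z = 0. Lengths are in m, angles in rad, forces in N, time in s.
With the tool pointing down it reaches from about 0.35 to 0.9 m from the base axis. Payload 19.9 kg.
Tool frame: the origin (TCP) lies between the finger pads; the fingertips stand 19 mm ahead of it and the grasp point (between the pads) is the TCP; z points along the fingers, y is the line along which they close (so a half turn about z gives the same grasp; the last joint's range is limited). The gripper opens to 94 mm and grips with 3 to 60 N. Pads are 16 mm wide; open, the fingers measure 119 mm over their backs; the gripper's body (75 mm by 177 mm) begins 78 mm behind the grasp point.
Start: joints at [1.117, 0.417, -0.01, 1.614, 0.005, 1.111, -0.053], TCP at [0.251, -0.572, 0.224] pointing down, gripper open.
Joint ranges: [-2.81, 2.81], [-0.39, 2.02], [-1.27, 1.25], [0.06, 2.57], [-1.19, 4.33], [0.19, 2], [-2.82, 2.82]. Speed limits (rad/s): [1.89, 1.89, 2.39, 2.39, 3.01, 3.01, 3.01].

### API

Orientations are given as a 3x3 rotation matrix whose columns are the frame's x, y, z axes.
In Python, from rig import robot gives the robot as it stands. Calls block until the motion is done:
- robot.move_ptp(position, orientation): joint-space move of the TCP to a pose.
- robot.move_linear(position, velocity=0.15, frame=None, threshold=None): straight line of the TCP; frame=None keeps the orientation; velocity is the mean speed in m/s. With threshold (N) it stops when the force on the tool has changed by that much, and returns True; else False.
- robot.goto_joints(angles): joint-space move.
- robot.gripper_to(opening): finger opening in m; the grip force is fixed at half the most; returns when the fingers have stopped.
- robot.pause(seconds).
- robot.ik(position, orientation): joint angles nearest the present ones, or None.
- robot.get_state(): the state.
- robot.grab_frame(name): name is "scene" or "side" or "wrist"; returns the picture (420x560x3 uint8, red, green, blue); there is no depth.
- robot.camera_info(name): a dict with "fx", "fy", "cx", "cy" (pixels), "rvec" (rotation vector, rad) and "tvec" (3), from world to camera coordinates, as OpenCV has them. Camera axes: x right, y down, z forward; pixel columns grow to the right and rows downward; lengths in m; the calibration is good to about 2 mm. A picture is of the moment at which its call begins: read the wrist's pose just before it. camera_info takes no time and is no camera call; for the wrist camera it gives the pose at the moment of the call.
A pose or a line that the arm cannot do raises robot.PlanningError and nothing moves.
- robot.sign_off(): hands the job in; it is judged then, once.
The state is a dict: "time": time; "qpos": joint angles; "joint_vel": joint speeds; "effort": joint torques, N m; "ee_pos": TCP position; "tool_rot": TCP orientation; "force": force on the tool from outside, world axes, zero at the start; "moment": the same for the moment, N m; "opening": finger opening in m; "grasp_force": force on a finger pad.
Only numpy, scipy, OpenCV 4.12 (cv2) and the standard library are available. Lean on these libraries where they do the work, as an engineer would, in place of code of your own. Each camera call takes 0.05 s, during which the arm holds its last target. There are 200 camera calls.

### The job

Pull the measuring tweezers up out of the tool holder, lower their open tips over the pair of white snap hooks in the middle of the meter's circuit board, one tip outside each hook, and squeeze until the red pointer stands in the green mark (15 mm between the tips): that bends both hooks inward far enough to free the board without overstraining them. Finish while still holding the tweezers there, both hooks pressed in and the gap steady, so that a colleague can lift the board off. Keep the tips off the board, never squeeze the hooks well past the mark, and leave the other tools and parts where they are.

Things in the scene. Friction and masses are not known exactly. Their poses are not given: they have to be found in the camera images.
- tweezers_grip (a point): Measuring tweezers standing tips down in the holder's wide pocket: two springy flat steel legs joined by a 12 mm bow at the top, 140 mm long, 50 g. Point on the centre line, 46 mm below the top, 94 mm above the tip ends; z up to the bow, y from right leg to left leg (squeeze along y), x the flat width (11 mm). Ribbed blue grips on the legs' outsides from 31 to 83 mm below the top: hold there.
- leg_left (a joint): Left leg's angle at the bow (rad; the right turns as much): 0 relaxed, grows as they are squeezed. Tip gap in mm = 38 - 268 x angle: middle of the mark (15 mm) at 0.0858, tips shut at 0.142. Across the grips' outsides at the grip point: 29 mm relaxed, 22 mm at the mark, where their faces are parallel (relaxed, each leans out 0.086 rad). Squeeze there to the mark: about 6 N, 10 N with the hooks.
- scale (a point): White scale tongue that crosses the legs on the tweezers' +x side, 40 mm above the tips, fixed to the right leg, with a green mark; the red pointer on the left leg stands in the green while the tip gap is 12.5 to 17.5 mm. The tips close about 3.3 times as far as the legs at the grip point.
- tip_left (a point): Inner face of the left leg's jaw at its very end (jaw 8 mm wide, 2.4 mm thick, upright when at the mark).
- tip_right (a point): Inner face of the right leg's jaw at its very end. The distance between the two tip points is the tip gap.
- pocket (a point): Centre of the mouth of the wide pocket (17 mm in x, 50 mm in y, 50 mm deep) in the grey tool holder, a fixed block 150 x 74 mm (x, y), 60 mm tall, yellow strip along each side; the mouth is level with its top. Axes are the holder's, and the tweezers' agree with them. The other two tools stand 63 and 95 mm from here towards -x, up to 134 mm above the table.
- meter: Open electricity meter in its aluminium nest (200 x 150 mm plate), fixed to the table. Origin under the nest's centre, at table height; grey housing 160 mm long in x, 112 mm wide in y, rim 48 mm high; black terminal block (55 mm high) at the -x end. Highest part 58 mm above the table.
- board: The green circuit board in the meter, fixed; origin on its upper surface (40 mm above the table), midway between the hooks, axes as the meter's. No components within 28 mm of there.
- hooks_mid (a point): Midway between the two snap hooks, level with their tops (56 mm above the table, 16 mm above the board). y points from right hook to left hook. They are upright white springy plastic strips, 10 mm wide in x, 2.5 mm thick, rooted 14 mm below the board's surface, outer faces 24 mm apart when relaxed. Press inward with the tip ends 4 to 12 mm above the board; each takes about 1.2 N.
- hook_left (a joint): Lean of the left (+y) hook towards the other one (rad): 0 relaxed, released from 0.083 on, about 0.2 with the tweezers at the mark, overstrained above 0.40.
- hook_right (a joint): The same for the right (-y) hook.
- screwdriver: Bystander: small screwdriver with a red handle standing in the holder; origin at its tip, 124 mm long.
- spudger: Bystander: white plastic rod standing in the holder; origin at its lower end, 105 mm long, 9 mm thick.
- cover: Bystander: clear meter cover lying on the table, 160 x 112 x 30 mm; origin under its centre.
- relay: Bystander: black relay with copper tabs on the table, 40 x 28 x 26 mm; origin under its centre.
- terminals: Bystander: black terminal block with four brass screws on the table, 34 x 100 x 30 mm; origin under its centre.
- display: Bystander: white display module on the table, 45 x 70 x 12 mm; origin under its centre.

How it is judged:
By the outcome, as a careful person would: the job done as asked, in the order asked, and still so for the second after the job is handed in, while the arm keeps its last pose, push and grip.
It also fails if it takes over 45 s, if anything falls off the work surface, if the arm or the gripper's body presses on something with over 40 N, if the wrist force passes 120 N, or if a joint passes its speed limit or range.

## Working session

There is one attempt and no reset: what is moved stays moved. The work goes in short steps, each a Python script; the robot and the scene stay as the last script left them, time stands still between calls to the robot, and variables do not carry over. Pictures are saved under pics/ and viewed, at most 10 in all, crops included, and the job is handed in when it is done.

```bash
mkdir -p pics; ls
python3 - <<'E'
from rig import robot
import cv2,numpy as np
s=robot.get_state();print(s['time'],s['ee_pos'],s['opening'],s['force'])
a=[]
for n in("scene","side"):
    im=robot.grab_frame(n);cv2.imwrite(f"pics/{n}0.png",im[:,:,::-1]);i=robot.camera_info(n);print(n,i)
E
```

```text
pics
0.0 [ 0.25058965 -0.57215752  0.22381421] 0.09382422094488602 [-0.50204565  0.1212276   0.10310106]
scene {'fx': 389.710337908066, 'fy': 389.710337908066, 'cx': 279.84126334203324, 'cy': 209.88902232554102, 'rvec': array([ 2.1203443 ,  0.67169953, -0.32713523]), 'tvec': array([-0.40864734, -0.09313773,  1.39244919])}
side {'fx': 417.4063940330878, 'fy': 417.4063940330878, 'cx': 287.1227007855828, 'cy': 214.29066864110533, 'rvec': array([ 0.42051801, -2.75429423,  1.12569642]), 'tvec': array([0.49788621, 0.16278698, 1.34671504])}
```

View pics/scene0.png

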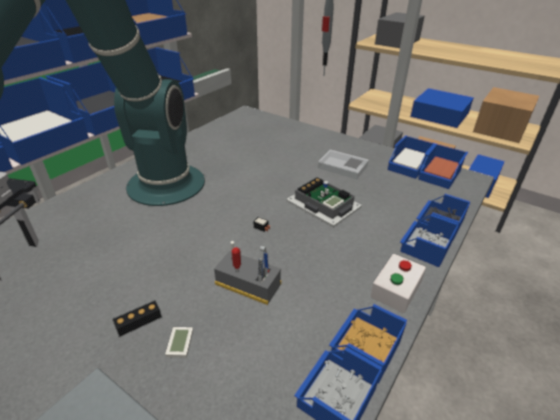

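View pics/side0.png

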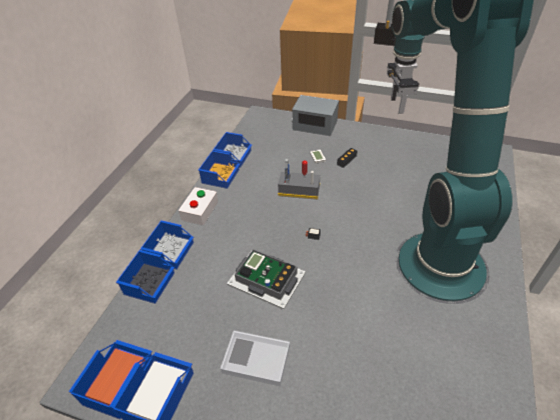

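The scene view shows the holder at about (248,275) with the tweezers (blue) near (265,258), and the meter at about (325,200). In the side view the tweezers are near (287,168) and the meter at (267,277). Next I'll compute rough positions and look with the wrist camera.

```bash
cat > h.py <<'E'
from rig import robot
import cv2,numpy as np
def cam(n):
    i=robot.camera_info(n);R=cv2.Rodrigues(np.array(i['rvec'],float))[0];t=np.array(i['tvec'],float)
    K=np.array([[i['fx'],0,i['cx']],[0,i['fy'],i['cy']],[0,0,1]]);return K,R,t
def ray(c,uv):
    K,R,t=c;o=-R.T@t;d=R.T@np.linalg.inv(K)@np.array([uv[0],uv[1],1.]);return o,d/np.linalg.norm(d)
def plane(c,uv,z):
    o,d=ray(c,uv);return o+d*(z-o[2])/d[2]
def proj(c,p):
    K,R,t=c;q=K@(R@np.array(p,float)+t);return q[:2]/q[2]
def two(c1,u1,c2,u2):
    o1,d1=ray(c1,u1);o2,d2=ray(c2,u2);n=np.cross(d1,d2)
    s=np.linalg.solve(np.c_[d1,-d2,n],o2-o1);a=o1+s[0]*d1;b=o2+s[1]*d2;return (a+b)/2,np.linalg.norm(a-b)
def rotz(yaw): # tool down, tool y axis at world angle yaw
    y=np.array([np.cos(yaw),np.sin(yaw),0]);z=np.array([0,0,-1.]);return np.c_[np.cross(y,z),y,z]
E
python3 - <<'E'
from h import *
a,b=cam("scene"),cam("side")
print("tw",two(a,(265,250),b,(287,161)),"holder",plane(a,(250,262),.06),plane(b,(299,182),.06))
print("meter",plane(a,(325,195),.048),plane(b,(266,271),.048))
s=robot.get_state();w=cam("wrist");o=-w[1].T@w[2];print(s['tool_rot'].T@(o-s['ee_pos']),s['tool_rot'].T@w[1].T,w[0],s['tool_rot'])
E
```

```text
tw (array([ 0.58869524, -0.19934742,  0.14073001]), np.float64(0.0077579642948804655)) holder [ 0.53450194 -0.18570996  0.06      ] [ 0.53729512 -0.19238478  0.06      ]
meter [0.53127079 0.20683626 0.048     ] [0.51890205 0.22209572 0.048     ]
[ 0.07183559 -0.00101561 -0.16136769] [[-3.40155414e-04 -9.68084817e-01 -2.50622566e-01]
 [ 9.99999864e-01 -4.28136806e-04  2.96531054e-04]
 [-3.94367956e-04 -2.50622431e-01  9.68084832e-01]] [[305.63121678   0.         278.5481285 ]
 [  0.         305.63121678 204.68475496]
 [  0.           0.           1.        ]] [[ 9.15969379e-01  4.01247801e-01 -5.46739465e-04]
 [ 4.01248158e-01 -9.15968874e-01  9.68139529e-04]
 [-1.12332475e-04 -1.10616437e-03 -9.99999382e-01]]
```

Run:
```python
from h import *
R=rotz(-np.pi/2);import pickle
D={}
for k,p in {"hA":(.53,-.23,.30),"hB":(.60,-.14,.30),"mA":(.52,.17,.28),"mB":(.58,.24,.28)}.items():
    robot.move_ptp(p,R);robot.pause(.2);D[k]=cam("wrist");im=robot.grab_frame("wrist");cv2.imwrite(f"pics/{k}.png",im[:,:,::-1])
    s=robot.get_state();print(k,s['time'],s['ee_pos'].round(4),s['qpos'].round(2))
pickle.dump(D,open("D.pkl","wb"))
for a,b in("hA","hB"),("mA","mB"):
    i=[cv2.imread(f"pics/{x}.png") for x in(a,b)]
    # label by stacking scaled halves
    cv2.imwrite(f"pics/{a}_pair.png",cv2.resize(np.vstack(i),(400,600)))
```

```text
hA 1.9917 [ 0.5298 -0.2305  0.2998] [ 0.49  0.28 -0.17  1.64  0.05  1.23 -1.26]
hB 2.775 [ 0.5996 -0.1411  0.3001] [ 0.35  0.35 -0.22  1.54  0.08  1.26 -1.46]
mA 4.2417 [0.5204 0.1692 0.2799] [-0.04  0.25 -0.39  1.73  0.1   1.18 -2.03]
mB 4.95 [0.5799 0.2392 0.2805] [-0.14  0.4  -0.41  1.53  0.17  1.24 -2.14]
```

View pics/hA.png

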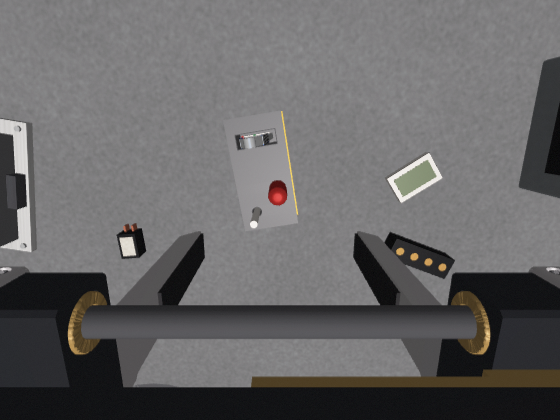

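View pics/mA.png

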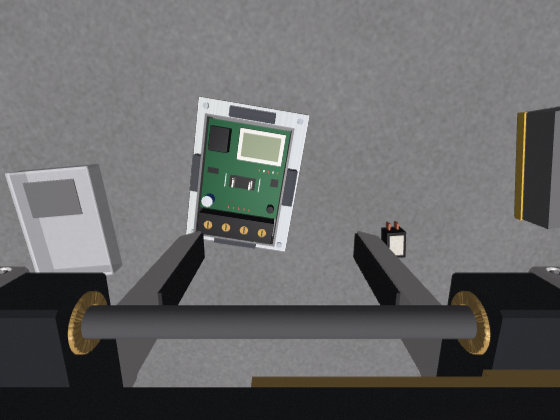

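The first image shows the holder with corners at (226,120), (282,111), (297,216) and (247,230), and the tweezers in the pocket at about (256,139). The second shows the meter with the hooks near (232,180) and (254,184). I'll zoom in on both pairs in one picture.

Run:
```python
from h import *
import pickle;D=pickle.load(open("D.pkl","rb"))
m=[];
hp={k:proj(D[k],(.59,-.20,.09)) for k in("hA","hB")};mp={"mA":(243,183)}
# mB: project mA's point
p=plane(D["mA"],(243,183),.05);print(p);mp["mB"]=proj(D["mB"],p)
rows=[]
for k,c in (("hA",(256,145)),("hB",hp["hB"]),("mA",mp["mA"]),("mB",mp["mB"])):
    x,y=int(c[0])-50,int(c[1])-37;x=max(x,0);y=max(y,0);print(k,x,y)
    im=cv2.imread(f"pics/{k}.png")[y:y+75,x:x+100];rows.append(cv2.resize(im,(400,300),interpolation=cv2.INTER_CUBIC))
cv2.imwrite("pics/zoom.png",np.vstack([np.hstack(rows[:2]),np.hstack(rows[2:])]))
```

```text
[0.51990705 0.21568271 0.05      ]
hA 206 108
hB 276 155
mA 193 146
mB 246 189
```

View pics/zoom.png

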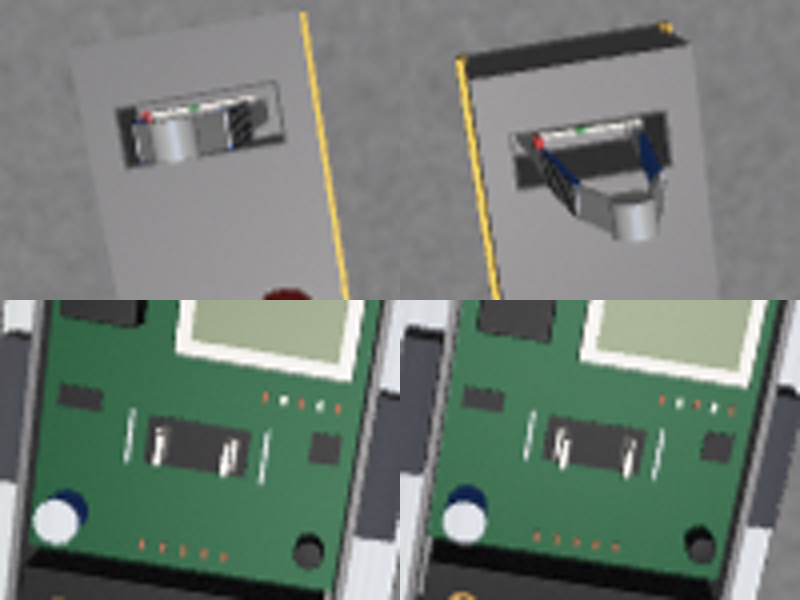

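Run:
```python
from h import *
import pickle;D={}
V={"m1":((.49,.216,.14),-.15),"m2":((.46,.216,.14),-.15),"h1":((.53,-.20,.22),.15),"h2":((.57,-.18,.22),.15)}
for k,(p,y) in V.items():
    if k=="m1": robot.move_ptp((.49,.216,.2),rotz(-np.pi/2+y))
    if k=="h1": robot.move_linear((.46,.216,.2))
    R=rotz(-np.pi/2+y)
    robot.move_ptp(p,R) if k[0]=="h" else robot.move_linear(p,frame=R)
    robot.pause(.25);D[k]=cam("wrist");im=robot.grab_frame("wrist");cv2.imwrite(f"pics/{k}.png",im[:,:,::-1])
s=robot.get_state();print(s['time'],s['ee_pos'])
pickle.dump(D,open("D2.pkl","wb"))
rows=[]
for k,c in (("m1",(.513,.216,.05)),("m2",(.513,.216,.05)),("h1",(.589,-.2,.1)),("h2",(.589,-.2,.1))):
    u=proj(D[k],c);x,y=max(int(u[0])-67,0),max(int(u[1])-50,0);print(k,x,y)
    rows.append(cv2.resize(cv2.imread(f"pics/{k}.png")[y:y+100,x:x+133],(399,300),interpolation=cv2.INTER_CUBIC))
cv2.imwrite("pics/zoom2.png",np.vstack([np.hstack(rows[:2]),np.hstack(rows[2:])]))
```

```text
10.0167 [ 0.56956063 -0.18050774  0.22017253]
m1 208 136
m2 202 100
h1 222 91
h2 235 136
```

View pics/zoom2.png

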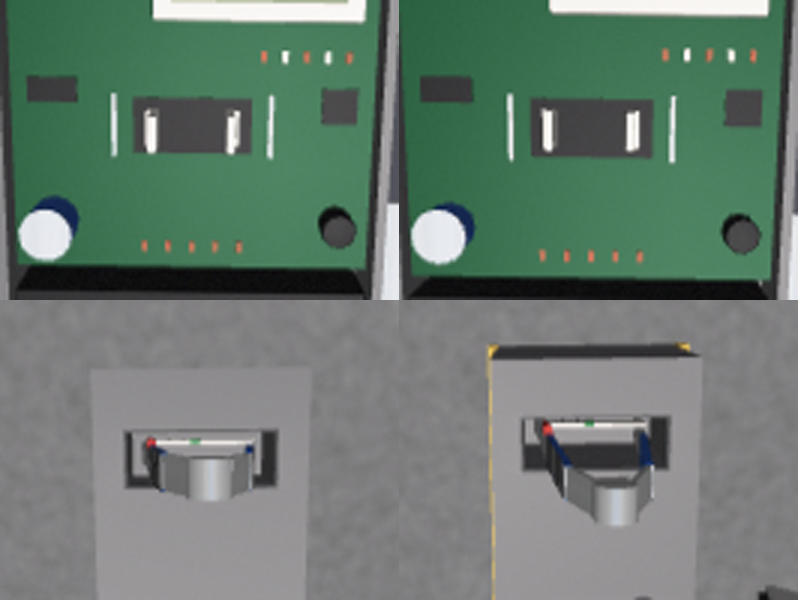

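The meter views show the hooks inside the dark slot (m1 zoom (151,131) and (233,131)), with printed white lines outside them. The holder views show the bow top at zoom (210,478) and (617,505), and the pocket frame around it. Now I'll measure them with masks.

Run:
```python
from h import *
import pickle;D=pickle.load(open("D2.pkl","rb"))
for k,(x0,y0) in {"m1":(208,136),"m2":(202,100)}.items():
    im=cv2.imread(f"pics/{k}.png").astype(int);c=D[k]
    m=((im.min(2)>135)).astype(np.uint8)
    n,l,st,ce=cv2.connectedComponentsWithStats(m)
    for i in range(1,n):
        x,y,w,h,a=st[i]
        if x0+30<x<x0+100 and y0+25<y<y0+65 and a>8:
            ys,xs=np.nonzero(l==i);cen=ce[i]
            g=[plane(c,q,.04 if w<5 else .056)[:2].round(4) for q in ((cen[0],y-.5),cen,(cen[0],y+h-.5))]
            low=xs[ys>=y+h-4];
            print(k,x,y,w,h,a,cen.round(1),"lowx",low.min(),low.max(),*g, "L/R.056",plane(c,(low.min()-.5,cen[1]),.056)[:2].round(4),plane(c,(low.max()+.5,cen[1]),.056)[:2].round(4))
    g=((im[:,:,1]-im[:,:,2]<15)&(im.max(2)<110)).astype(np.uint8)  # slot
    sub=np.zeros_like(g);sub[y0+30:y0+55,x0+40:x0+88]=1;g=cv2.morphologyEx((g|m)*sub,cv2.MORPH_OPEN,np.ones((3,3)))
    r=cv2.minAreaRect(np.argwhere(g)[:,::-1].astype(np.float32));print("slot",r,plane(c,r[0],.04))
for k,(x0,y0) in {"h1":(222,91),"h2":(235,136)}.items():
    im=cv2.imread(f"pics/{k}.png").astype(int);c=D[k]
    # print top-face corners by hand from zoom
Z=lambda k,u,v:(({"h1":(222,91),"h2":(235,136)}[k][0]+(u-(0 if k=="h1" else 399))/3-.33),({"h1":(222,91),"h2":(235,136)}[k][1]+(v-300)/3-.33))
for k,pts in {"h1":[(91,369),(310,369),(125,430),(275,430),(279,487),(125,487)],"h2":[(490,358),(701,357),(522,417),(669,416),(669,470),(522,470)]}.items():
    P=[plane(D[k],Z(k,*p),.06)[:2] for p in pts]
    for p in P:print(k,p.round(4))
    e=P[0]-P[1];print("width",np.linalg.norm(e),"yaw",np.arctan2(-e[0],e[1]),"pocket c",np.mean(P[2:],0))
print("bow",two(D["h1"],Z("h1",210,480),D["h2"],Z("h2",617,506)))
print("redptr",two(D["h1"],Z("h1",151,443),D["h2"],Z("h2",547,429)))
print("green",two(D["h1"],Z("h1",195,441),D["h2"],Z("h2",589,424)))
```

```text
m1 245 167 2 21 42 [245.5 177. ] lowx 245 246 [0.5319 0.2391] [0.523  0.2407] [0.5139 0.2423] L/R.056 [0.5254 0.2394] [0.5252 0.2377]
m1 297 168 2 21 34 [297.6 179.5] lowx 297 298 [0.5244 0.1949] [0.514  0.1963] [0.5062 0.1974] L/R.056 [0.517  0.1978] [0.5168 0.1962]
m1 256 173 4 14 49 [257.5 179.7] lowx 256 259 [0.5253 0.2297] [0.5191 0.2308] [0.5132 0.2318] L/R.056 [0.5219 0.2309] [0.5214 0.2277]
m1 283 173 5 15 52 [285.4 180. ] lowx 283 287 [0.5241 0.206 ] [0.518  0.2069] [0.5118 0.2078] L/R.056 [0.5183 0.2092] [0.5177 0.2051]
slot ((272.0, 177.5), (17.0, 38.0), 90.0) [0.5191107  0.21804712 0.04      ]
m2 238 131 2 23 43 [238.5 141.3] lowx 238 239 [0.5322 0.2391] [0.5236 0.2407] [0.5136 0.2426] L/R.056 [0.5242 0.2394] [0.5239 0.2378]
m2 292 132 2 22 40 [292.6 143.4] lowx 292 293 [0.5247 0.1948] [0.5151 0.1962] [0.5068 0.1974] L/R.056 [0.5162 0.1976] [0.5159 0.196 ]
m2 250 136 3 15 41 [251. 143.] lowx 250 252 [0.5267 0.2296] [0.5206 0.2306] [0.5145 0.2317] L/R.056 [0.5215 0.2303] [0.5211 0.2279]
m2 278 137 4 14 52 [279.5 143.5] lowx 278 281 [0.5223 0.2062] [0.5166 0.207 ] [0.5109 0.2079] L/R.056 [0.5178 0.2085] [0.5173 0.2054]
slot ((266.0, 142.0), (18.0, 40.0), 90.0) [0.51955471 0.21805077 0.04      ]
h1 [ 0.6084 -0.1597]
h1 [ 0.6194 -0.2325]
h1 [ 0.5903 -0.1738]
h1 [ 0.598  -0.2244]
h1 [ 0.5792 -0.2292]
h1 [ 0.5712 -0.1764]
width 0.07361393922058562 yaw 0.1506368075479731 pocket c [ 0.58468178 -0.200968  ]
h2 [ 0.6088 -0.1597]
h2 [ 0.62   -0.2322]
h2 [ 0.59   -0.1737]
h2 [ 0.598 -0.225]
h2 [ 0.5789 -0.2287]
h2 [ 0.5711 -0.1765]
width 0.07332145499005906 yaw 0.1534848618143886 pocket c [ 0.5844821 -0.2009933]
bow (array([ 0.58436262, -0.20041835,  0.14911236]), np.float64(9.886629628126248e-05))
redptr (array([ 0.58737066, -0.18313395,  0.06167021]), np.float64(0.0001605012911636648))
green (array([ 0.5900291 , -0.1981726 ,  0.05338297]), np.float64(5.673461329950851e-05))
```

Run:
```python
from h import *
import pickle;D=pickle.load(open("D.pkl","rb"))
for k in("mA","mB"):
    im=cv2.imread(f"pics/{k}.png").astype(int)
    m=((im.min(2)>150)&(im.max(2)-im.min(2)<40)).astype(np.uint8);u0=proj(D[k],(.519,.2186,.04)).astype(int)
    w=np.zeros_like(m);w[max(u0[1]-95,0):u0[1]+75,max(0,u0[0]-62):u0[0]+72]=1
    n,l,st,_=cv2.connectedComponentsWithStats(m*w)
    pts=np.vstack([np.argwhere(l==i)[:,::-1] for i in range(1,n) if st[i][4]>60])
    P=np.array([plane(D[k],p,.01)[:2]*1000 for p in pts],np.float32);r=cv2.minAreaRect(P);print(k,r)
    g=((im[:,:,1]-im[:,:,2]>20)&(im[:,:,1]>im[:,:,0])).astype(np.uint8)
    g=cv2.morphologyEx(g,cv2.MORPH_OPEN,np.ones((3,3)))
    n,l,st,_=cv2.connectedComponentsWithStats(g*w);i=1+np.argmax(st[1:,4])
    P=np.array([plane(D[k],p,.04)[:2]*1000 for p in np.argwhere(l==i)[:,::-1]],np.float32);print("board",cv2.minAreaRect(P))
```

```text
mA ((518.6513671875, 218.53005981445312), (150.51910400390625, 201.62661743164062), 80.61670684814453)
board ((535.2660522460938, 215.76739501953125), (104.48023223876953, 119.0220718383789), 80.5750961303711)
mB ((518.1898193359375, 218.05841064453125), (150.63941955566406, 201.4807891845703), 80.65119171142578)
board ((535.115478515625, 215.52114868164062), (104.54009246826172, 119.30225372314453), 80.63707733154297)
```

Checks agree: plate 201x150 mm, holder width 74 mm, bow top at z = 0.149. The hook midpoint is (0.5188, 0.2186) with yaw -0.1635. The tweezers are at (0.5845, -0.2007) with yaw 0.152. I'll grasp now.

Run:
```python
from h import *
R=rotz(-np.pi/2+.152)
def pr(t):
    s=robot.get_state();print(t,round(s['time'],2),s['ee_pos'].round(4),"op",round(s['opening']*1e3,2),"gf",round(s['grasp_force'],2),s['force'].round(2))
robot.move_ptp((.5845,-.2007,.22),R)
robot.gripper_to(.05);pr("above")
robot.move_linear((.5845,-.2007,.104));pr("down")
for o in(.031,.0285,.027):robot.gripper_to(o);pr(o)
robot.pause(.2);pr("settle")
w=cam("wrist");cv2.imwrite("pics/g.png",robot.grab_frame("wrist")[:,:,::-1])
u=proj(w,(.59,-.2,.06)).astype(int);print(u)
im=cv2.imread("pics/g.png");x,y=u[0]-60,max(u[1]-45,0);cv2.imwrite("pics/g1.png",cv2.resize(im[y:y+90,x:x+120],(720,540),interpolation=cv2.INTER_CUBIC))
```

```text
above 11.09 [ 0.5845 -0.2007  0.22  ] op 50.02 gf 0.0 [-0.18  0.13 -0.16]
down 12.02 [ 0.585  -0.2008  0.1049] op 50.24 gf 0.0 [0.21 0.34 0.83]
0.031 12.53 [ 0.5847 -0.2007  0.1043] op 31.38 gf 3.91 [ 0.01 -0.15  3.92]
0.0285 12.8 [ 0.5848 -0.2008  0.1044] op 28.77 gf 6.34 [-0.47  1.25  5.66]
0.027 13.04 [ 0.5848 -0.2008  0.1044] op 27.01 gf 7.12 [0.   0.27 6.33]
settle 13.24 [ 0.5849 -0.2007  0.1044] op 27.02 gf 7.25 [-0.69 -0.31  6.  ]
[279 222]
```

View pics/g1.png

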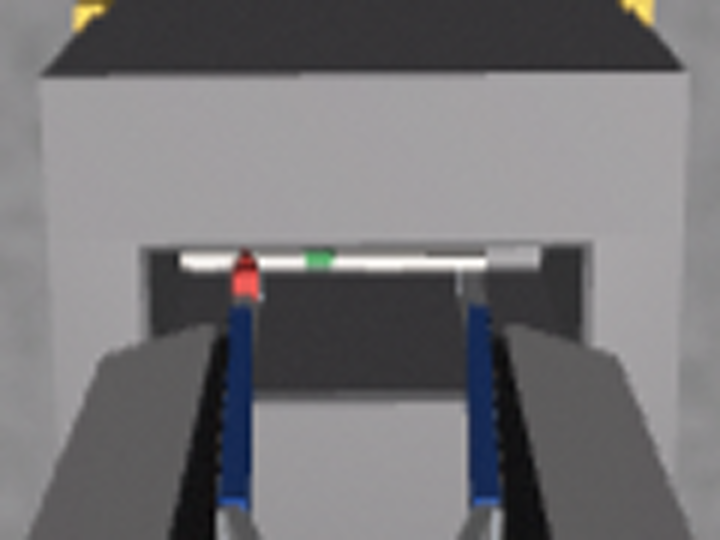

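The picture shows the tweezers held, with the pointer at (246,275) and the green mark at (318,260). That matches theta of about 0.04, because the pads touch 19 mm below the grip point. I'll loosen slightly to widen the gap, lift, and measure the pointer offset.

```bash
cat >> h.py <<'E'
def pr(t):
    s=robot.get_state();print(t,round(s['time'],2),s['ee_pos'].round(4),"op",round(s['opening']*1e3,2),"gf",round(s['grasp_force'],2),s['force'].round(2))
def look(name,dz=.054):
    """red pointer / green mark in tool frame on the scale plane, and pixels"""
    s=robot.get_state();c=cam("wrist");im=robot.grab_frame("wrist");cv2.imwrite(f"pics/{name}.png",im[:,:,::-1])
    R,p=s['tool_rot'],s['ee_pos'];u=proj(c,p+R@np.array([.006,0,dz]));x0,y0=(u-[40,25]).astype(int);a=im[y0:y0+50,x0:x0+80].astype(int)
    r,g,b=a[...,0],a[...,1],a[...,2];out={}
    for k,m in(("red",(r>g+60)&(r>b+60)),("green",(g>r+30)&(g>b+20)),("white",a.min(2)>170)):
        q=np.argwhere(m)
        if not len(q):print(k,None);continue
        uv=q.mean(0)[::-1]+[x0,y0];X=R.T@(plane(c,uv,(p+R@np.array([0,0,dz]))[2])-p);out[k]=X
        lo=q.min(0)[::-1]+[x0,y0];hi=q.max(0)[::-1]+[x0,y0];print(name,k,len(q),uv.round(1),lo,hi,(X*1e3).round(1))
    if "green" in out:
        d=abs(out["red"][1]-out["green"][1]);th=.0858-d/.188;print("d mm",d*1e3,"theta",th,"gap",38-268*th)
E
python3 - <<'E'
from h import *
look("l0")
robot.gripper_to(.029);pr("29")
look("l1")
robot.move_linear((.5847,-.2007,.135),velocity=.06);pr("up1")
look("l2")
E
```

```text
l0 red 21 [259.6 223. ] [258 220] [261 226] [  1.9 -14.8  54. ]
l0 green 14 [271.9 219.9] [270 219] [274 221] [ 4.3 -5.7 54. ]
l0 white 93 [274.4 220.4] [249 219] [300 221] [ 4.  -3.8 54. ]
d mm 9.096239664443617 theta 0.037415746465725444 gap 27.97257994718558
29 13.6 [ 0.5844 -0.2006  0.1039] op 28.91 gf 0.8 [ 0.56 -0.28  1.5 ]
l1 red 22 [257.5 223. ] [255 220] [259 226] [  1.9 -16.3  54. ]
l1 green 9 [272.2 219.6] [270 219] [274 220] [ 4.6 -5.4 54. ]
l1 white 80 [275.5 220. ] [250 219] [301 221] [ 4.2 -3.  54. ]
d mm 10.932132905316276 theta 0.027650356886615553 gap 30.58970435438703
up1 14.32 [ 0.5846 -0.2007  0.135 ] op 29.85 gf 1.28 [ 0.07  0.52 -0.01]
l2 red 21 [257.6 223. ] [256 220] [259 226] [  1.9 -16.2  54. ]
l2 green 18 [272.7 218.8] [270 217] [275 220] [ 5.2 -5.  54. ]
l2 white 74 [275.8 219.9] [250 219] [300 222] [ 4.3 -2.7 54. ]
d mm 11.217685786977492 theta 0.02613145857990696 gap 30.996769100584935
```

Run:
```python
from h import *
robot.move_linear((.5847,-.2007,.22),velocity=.1);pr("up2")
Rm=rotz(-np.pi/2-.1635)
robot.move_linear((.5188,.2186,.22),velocity=.15,frame=Rm);pr("over")
look("l3")
robot.move_linear((.5188,.2186,.166),velocity=.06);robot.pause(.2);pr("low")
look("l4")
im=cv2.imread("pics/l4.png");cv2.imwrite("pics/l4z.png",cv2.resize(im[150:300,180:380],(800,600),interpolation=cv2.INTER_CUBIC))
c=cam("wrist");print(proj(c,(.5188,.2186,.056)))
```

```text
up2 15.37 [ 0.5844 -0.2006  0.2193] op 28.74 gf 1.28 [ 0.79  0.23 -0.94]
over 18.35 [0.5189 0.2182 0.22  ] op 29.11 gf 1.28 [-0.48 -0.27  0.36]
l3 red 21 [257.6 223. ] [256 220] [259 226] [  1.7 -15.9  54. ]
l3 green 1921 [280.8 207.2] [239 192] [318 225] [13.8  1.2 54. ]
l3 white 239 [262.4 214.4] [239 192] [300 224] [  8.3 -12.2  54. ]
d mm 17.14813123552132 theta -0.005413464018730413 gap 39.45080835701975
low 19.65 [0.5189 0.2186 0.1663] op 29.14 gf 1.28 [ 0.44 -0.93 -0.04]
l4 red 31 [264.5 227.4] [256 220] [293 237] [ -1.7 -10.8  54. ]
l4 green 2406 [279.7 216. ] [239 192] [318 241] [ 7.1  0.4 54. ]
l4 white 225 [277.6 211.8] [239 193] [303 234] [10.3 -1.1 54. ]
d mm 11.272802756730567 theta 0.025838283208879965 gap 31.07534010002017
[279.03849274 206.05675953]
```

View pics/l4z.png

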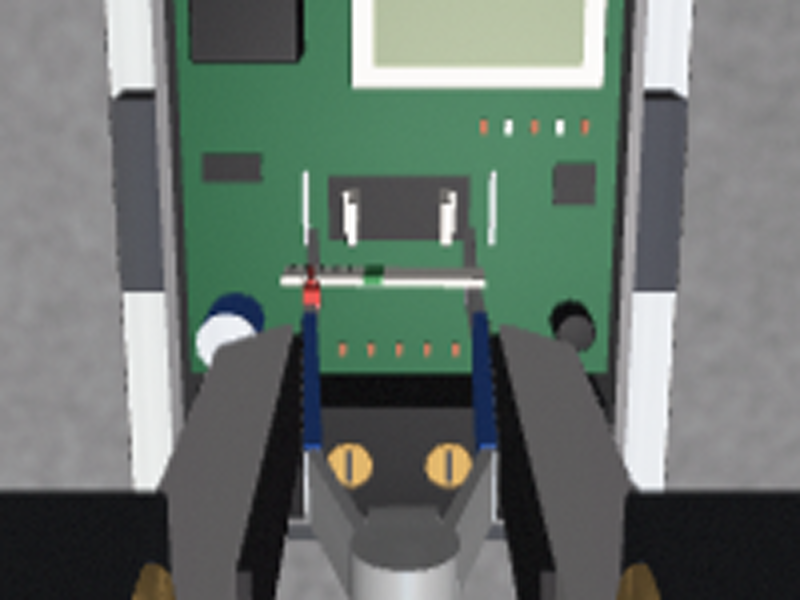

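The view shows the tips at zoom (312..318,238) and (463..470,235), and the hooks at (351,217) and (447,217), inside the tips. The tip centre is about 8 px (1.5 mm) left of the hook centre, so I'll shift and lower.

Run:
```python
from h import *
Rm=rotz(-np.pi/2-.1635);s=robot.get_state();c=cam("wrist")
print("tip row expected",[(proj(c,s['ee_pos']+Rm@np.array([x,y,.094]))-[180,150])*4 for x,y in((0,.0155),(0,-.0155),(.004,.0155))])
t=np.array([.5188,.2186,0])+Rm[:,1]*.0015;print(t)
robot.move_linear((t[0],t[1],.166),velocity=.03);pr("shift")
print(robot.move_linear((t[0],t[1],.143),velocity=.04,threshold=4));robot.pause(.2);pr("down")
look("l5")
im=cv2.imread("pics/l5.png");cv2.imwrite("pics/l5z.png",cv2.resize(im[170:260,220:340],(800,600),interpolation=cv2.INTER_CUBIC))
```

```text
tip row expected [array([467.50428907, 242.96158473]), array([324.55879244, 243.01333467]), array([467.7764469 , 225.12733746])]
[0.51855584 0.21712    0.        ]
shift 19.95 [0.5186 0.217  0.166 ] op 29.29 gf 1.28 [ 0.34 -0.38 -1.23]
False
down 20.88 [0.5187 0.2172 0.1432] op 29.46 gf 1.28 [-0.02 -0.76 -1.6 ]
l5 red 21 [257.6 223. ] [256 220] [259 226] [  1.7 -15.9  54. ]
l5 green 2446 [279.4 215.5] [239 192] [318 241] [ 7.5  0.2 54. ]
l5 white 213 [275.3 213.6] [250 198] [303 221] [ 8.9 -2.8 54. ]
d mm 16.160831747466528 theta -0.00016187099716237496 gap 38.04338142723952
```

View pics/l5z.png

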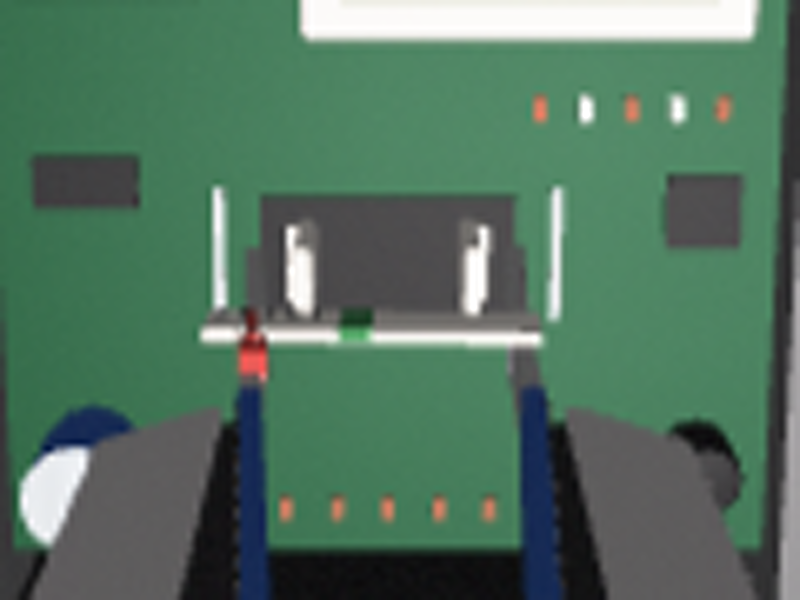

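The tips stand outside both hooks (left inner edge at 262 against hook outer at 287, right 517 against 490), well centred. I'll squeeze in steps and check the pointer at each.

```bash
cat > sq.py <<'E'
from h import *
def sc(name):
    im=robot.grab_frame("wrist");cv2.imwrite(f"pics/{name}.png",im[:,:,::-1]);a=im[216:228,235:320].astype(int);r,g,b=a[...,0],a[...,1],a[...,2]
    R=np.argwhere((r>g+60)&(r>b+60))[:,1]+235;G=np.argwhere((g>r+60)&(g>b+35)&(np.arange(216,228)[:,None]<223))[:,1]+235
    d=G.mean()-R.mean() if len(G) else np.nan;th=.0858-d/1.345/188;print(name,"red",R.mean().round(1),"green",len(G),G.mean().round(1) if len(G) else None,"d",round(d,2),"gap",38-268*th)
E
python3 - <<'E'
from sq import *
sc("s0")
for i,o in enumerate((.027,.025,.0235)):
    robot.gripper_to(o);robot.pause(.15);pr(o);sc(f"s{i+1}")
E
```

```text
s0 red 257.6 green 8 272.5 d 14.93 gap 30.828020085648767
0.027 21.38 [0.5185 0.2171 0.143 ] op 26.99 gf 2.13 [ 1.18  0.32 -0.26]
s1 red 259.6 green 12 270.5 d 10.93 gap 26.58851996700604
0.025 21.84 [0.5186 0.2171 0.143 ] op 25.0 gf 3.43 [ 0.24  0.58 -0.43]
s2 red 261.6 green 4 268.5 d 6.93 gap 22.349019848363312
0.0235 22.28 [0.5185 0.2171 0.143 ] op 23.4 gf 5.48 [-0.88  0.17 -0.28]
s3 red 263.0 green 8 267.5 d 4.54 gap 19.817432634659514
```

Run:
```python
from sq import *
for i,o in enumerate((.0226,.022)):
    robot.gripper_to(o);robot.pause(.2);pr(o);sc(f"t{i+1}")
im=cv2.imread("pics/t2.png");cv2.imwrite("pics/t2z.png",cv2.resize(im[170:260,220:340],(800,600),interpolation=cv2.INTER_CUBIC))
```

```text
0.0226 22.75 [0.5186 0.2171 0.143 ] op 23.05 gf 7.06 [ 1.19 -0.14 -0.84]
t1 red 264.0 green 3 267.7 d 3.67 gap 18.891808442089186
0.022 23.22 [0.5185 0.2171 0.143 ] op 21.95 gf 8.34 [ 0.01  0.25 -1.32]
t2 red 264.9 green 0 None d nan gap nan
```

View pics/t2z.png

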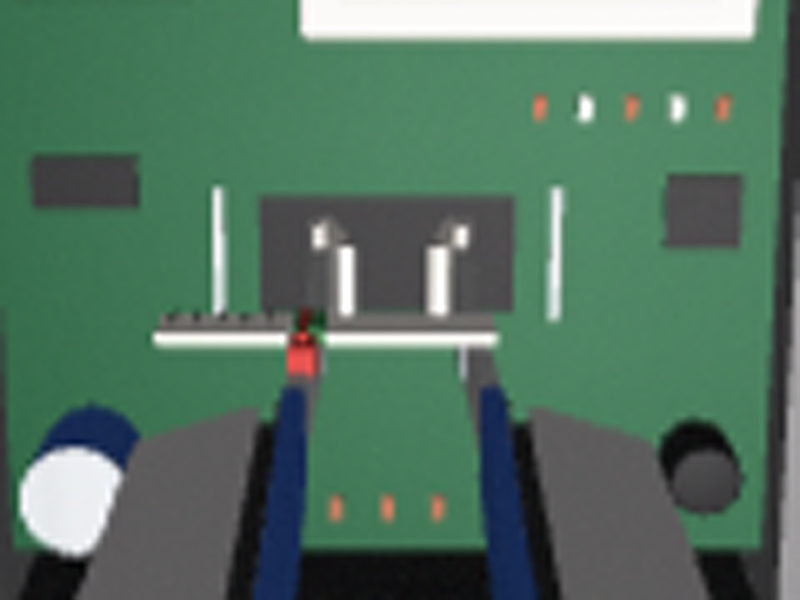

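The pointer (303,350) now stands over the green mark, whose centre from the tongue ends is about 309. That puts the gap at 15 to 16 mm, and both hooks lean inward. I'll check that it is steady, then hand in.

Run:
```python
from sq import *
robot.pause(.8);pr("hold");sc("u1")
s=robot.get_state()
if abs(s['opening']-.022)<.0006: print(robot.sign_off())
```

```text
hold 24.07 [0.5186 0.2171 0.143 ] op 21.92 gf 8.35 [-0.01 -0.14 -1.94]
u1 red 264.9 green 0 None d nan gap nan
the job is handed in; nothing more can be done
None
```

I handed the job in at 24 s with the arm still holding the tweezers over the hooks: both hooks are pressed in, the red pointer is in the green mark and the gap is steady at an estimated 15–16 mm between the tips.

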